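# Tip the bottle caps out of the sorting tray

## Task

Draw the divided tray out from under the pine shelf (its pull tab sticks out) until it is fully clear, leave it standing flat on the table and let go of it. Then take it again, now that its middle post is free, lift it and tip it on one corner so that only the bay with the two flat steel bottle caps empties, through its corner gap, into the ceramic dish, and set the tray back down flat on the table with everything else still in it. Do not touch the small pieces with the gripper, and leave the dish and the other things where they stand.

Things in the scene. Friction and masses are not known exactly. Their poses are not given: they have to be found in the camera images.
- riser: low fixed shelf of laminated pine, 400 long (its x) x 200 deep (its y), board 18 thick, underside 87 and top 105 above the table, 18 mm end panels, stock on top up to 165 high. Origin on the table under the middle of its open front edge; the shelf lies from there to its +y; -y points out of the open front. Turned by up to 7 degrees.
- tray: loose white plastic sorting tray, 350 g, 128 x 128. Origin: centre of the underside; x, y along the sides, z up. Floor 3 thick; outer walls and the cross of dividers (on x = 0 and y = 0) 4 thick, tops at z = 25, making four bays. Each corner is cut off at 45 degrees and has no wall there. At the start it stands under the shelf's front edge, only the tab and the -y bays sticking out.
- post_top (a point): middle of the top of the upright square post in the middle of the tray, 18 x 18, sides along the tray's x and y, top at z = 66; this point is at (0, 0, 66) in the tray's frame. At the start the post is under the shelf and cannot be reached from above.
- tab (a point): middle of the top edge of the tray's pull tab, at (0, -86, 35) in the tray's frame: an upright fin standing out from the middle of the tray's -y side, 10 thick (x), from y = -64 to y = -104, z = 1 to 35. It points out of the shelf's open front.
- dish: loose white ceramic dish, 400 g, outer radius 75 at the rim, 60 at the foot, 32 high, wall 5, inner floor 6 above its underside. Origin: centre of the underside.
- gap_pp (a point): middle of the rim gap (48 mm wide, no wall or lip) at the tray's cut corner, at (47, 47, 3) in the tray's frame, level with the floor. The bay of that corner empties through it alone. Tray and pieces are slick: friction 0.2 to 0.3; pieces begin to slide at 11 to 17 degrees of tilt and clear a corner reliably at 35 to 45.
- gap_np (a point): middle of the rim gap (48 mm wide, no wall or lip) at the tray's cut corner, at (-47, 47, 3) in the tray's frame, level with the floor. The bay of that corner empties through it alone. Tray and pieces are slick: friction 0.2 to 0.3; pieces begin to slide at 11 to 17 degrees of tilt and clear a corner reliably at 35 to 45.
- gap_nn (a point): middle of the rim gap (48 mm wide, no wall or lip) at the tray's cut corner, at (-47, -47, 3) in the tray's frame, level with the floor. The bay of that corner empties through it alone. Tray and pieces are slick: friction 0.2 to 0.3; pieces begin to slide at 11 to 17 degrees of tilt and clear a corner reliably at 35 to 45.
- gap_pn (a point): middle of the rim gap (48 mm wide, no wall or lip) at the tray's cut corner, at (47, -47, 3) in the tray's frame, level with the floor. The bay of that corner empties through it alone. Tray and pieces are slick: friction 0.2 to 0.3; pieces begin to slide at 11 to 17 degrees of tilt and clear a corner reliably at 35 to 45.
- cap1: steel bottle cap, flat knurled disc 20 diameter x 8 high, 12 g, origin: centre of the underside. Both caps start in one bay of the tray (which of the four varies).
- stopper1: black rubber stopper standing on its flange, 22 diameter x 13 high, 10 g, origin: centre of the underside. Both stoppers share one bay of the tray.
- carton1: tiny square cardboard carton 19 x 19 x 12, 10 g, origin: centre of the underside. Both cartons share one bay of the tray.
- vial1: bystander: sealed orange vial with white lid, 36 diameter x 61 high, standing; origin: centre of the underside
- cap2: steel bottle cap, flat knurled disc 20 diameter x 8 high, 12 g, origin: centre of the underside. Both caps start in one bay of the tray (which of the four varies).
- stopper2: black rubber stopper standing on its flange, 22 diameter x 13 high, 10 g, origin: centre of the underside. Both stoppers share one bay of the tray.
- carton2: tiny square cardboard carton 19 x 19 x 12, 10 g, origin: centre of the underside. Both cartons share one bay of the tray.
- vial2: bystander: sealed orange vial with white lid, 36 diameter x 61 high, standing; origin: centre of the underside
- cup: small upturned grey dosing cup 28 diameter x 17 high, 10 g, alone in its bay; origin: centre of the underside
- organizer: bystander: closed green snap-lid organizer 92 (x) x 152 (y) x 30, origin: centre of the underside
- sanitizer: bystander: clear round bottle 60 diameter x 150 high, standing; origin: centre of the underside
- parcel: bystander: cardboard parcel 90 (x) x 130 (y) x 60, origin: centre of the underside
Mind the look-alikes: they are no part of the job. There is more than one size of the dish; the job needs the middle-sized.

How it is judged:
By the outcome, as a careful person would: the job done as asked, in the order asked, and still so for the second after the job is handed in, with the robot touching nothing.
It also fails if it takes over 72 s, if anything falls off the work surface, if the arm or the gripper's body presses on something with over 40 N, if the wrist force passes 120 N, or if a joint passes its speed limit or range.

## Robot

A 6-joint arm with a two-finger parallel gripper is mounted at the origin on the work surface. World frame = base frame: x ahead of the robot, y to its left, z up, the work surface at z = 0. Lengths are in mm, angles in degrees, forces in N, time in s.
With the tool pointing down it reaches from about 300 to 850 mm from the base axis. Payload 4.2 kg.
Tool frame: the origin (TCP) lies at the very end of the fingers, on their centre line; the grasp point (between the pads) lies 19 mm behind it (env.grasp_offset is the distance from the TCP to the grasp point, in mm); z points along the fingers, y is the line along which they close (so a half turn about z gives the same grasp; the last joint's range is limited). The gripper opens to 91 mm and grips with 3 to 60 N. Pads are 32 mm wide; open, the fingers measure 118 mm over their backs; the gripper's body (76 mm by 178 mm) begins 60 mm behind the grasp point.
Start: joints at [74.828, 18.312, 89.639, -0, 72.044, -1.146], TCP at [139.36, 557.873, 213.976] pointing down, gripper open.
Joint ranges: [-177.97, 177.97], [-48.28, 115.42], [12.27, 149.76], [-77.06, 257.06], [2.81, 150.46], [-146.56, 146.56]. Speed limits (degrees/s): [147.25, 147.25, 180, 180, 180, 180].

## Interface

Orientations are given as [roll, pitch, yaw] about the fixed x, y, z axes, in that order (R = Rz(yaw) Ry(pitch) Rx(roll)).
In Python, from workcell import env gives the robot as it stands. The module is installed in compiled form; this text tells all that it offers.
- The arm moves only by the tool send_rows, never from a script. Its argument "motion" is a list of rows, each an object of numbers: "tx", "ty", "tz": the shift along the tool's x, y, z in units of 500 mm (1.0 is 500 mm); "rx", "ry", "rz": the turn, a rotation vector about the tool's x, y, z in units of 30 degrees (1.0 is 30 degrees); "gripper": the closure, from -1 (fully open) to 1 (shut). In form: [{"tx": .., "ty": .., "tz": .., "rx": .., "ry": .., "rz": .., "gripper": ..}, ...]. A call has 1 to 12 rows; each row shifts and turns the commanded pose from where the row before left it, along the tool's axes as they then stand; what a row does not reach is not made up. A row lasts 1/8 s, in which the tool goes at most 62.5 mm and 10.7 degrees, less where a joint would pass 70% of its speed; a pose out of reach is approached as far as the arm can. A call with a number of a shift or a turn outside -1 to 1 is refused whole. A call with a gripper value outside its range is refused whole. The fingers move at their own pace and stop on an object; "grip_force" is the grip in N (left out, the last holds). Time passes only in rows, so rows that do not move let the fingers close. It gives the time, the measured TCP pose, the force, the opening and the grip force at its end, in the units of the state.
- env.state(): the state, without advancing time (a new reading comes with each control period).
- env.grab_frame(name): name is "scene" or "top" or "wrist"; returns a dict with "frame" (400x640x3 uint8, red, green, blue), "vertical_fov" (degrees; the focal length in pixels is half the picture's height over the tangent of half this angle, whatever the lens; pixels are square), "cx", "cy" (the principal point, pixels), "rvec" (rotation vector, rad) and "tvec" (3), from world to camera coordinates, as OpenCV has them; the wrist camera has in their place "T_tool_cam" (4x4, takes a point from camera to tool coordinates, whose origin is the TCP and whose axes are the flange's). Camera axes: x right, y down, z forward; pixel columns grow to the right and rows downward; lengths in mm; the calibration is good to about 2 mm. A picture is of the moment at which its call begins: read the wrist's pose just before it. There is no depth.
- env.job_done(): hands the job in; it is judged then, once.
The state is a dict: "time_s": time; "qpos": joint angles; "qvel": joint speeds; "effort": joint torques, N m; "ee_pos": TCP position; "ee_rot": TCP orientation; "force": force on the tool from outside, world axes, zero at the start; "torque": the same for the moment, N m; "gripper_width": finger opening in mm; "gripper_force": force on a finger pad.
Only numpy, scipy, OpenCV 4.12 (cv2) and the standard library are available. Lean on these libraries where they do the work, as an engineer would, in place of code of your own. Each camera call takes 0.05 s, during which the arm holds its last target. There are 200 camera calls.

## Working session

There is one attempt and no reset: what is moved stays moved. The work goes in short steps, Python scripts to look and compute and a tool call to move; the robot and the scene stay as the last step left them, time stands still between calls to the robot, and variables do not carry over. Pictures are saved under pics/ and viewed, at most 10 in all, crops included, and the job is handed in when it is done.

Besides the shell and the picture viewer there is one more tool, called after "Emit:" as name(argument=value, ...) on one line, values as JSON. send_rows: Moves the arm, as the interface text tells. Shifts and turns lie within -1 to 1; 1 stands for 500 mm of shift or 30 degrees of turn. Its arguments: {"type":"object","properties":{"motion":{"type":"array"},"grip_force":{"type":"number"}},"required":["motion"]}

```bash
mkdir -p pics; cat > h.py <<'E'
import numpy as np, cv2
from scipy.spatial.transform import Rotation as R
from workcell import env
def grab(n,f=None):
    s=env.state(); d=env.grab_frame(n); im=d["frame"]
    if f: cv2.imwrite("pics/"+f,im[:,:,::-1])
    F=200/np.tan(np.radians(d["vertical_fov"])/2)
    K=np.array([[F,0,d["cx"]],[0,F,d["cy"]],[0,0,1.]])
    if n=="wrist":
        T=np.eye(4);T[:3,:3]=R.from_euler('xyz',s["ee_rot"],degrees=True).as_matrix();T[:3,3]=s["ee_pos"]
        M=np.linalg.inv(T@np.array(d["T_tool_cam"])); r,t=M[:3,:3],M[:3,3]
    else: r=cv2.Rodrigues(np.array(d["rvec"],float))[0]; t=np.array(d["tvec"],float).ravel()
    return im,K,r,t
def ray(c,u,v,z):
    im,K,r,t=c; d=r.T@np.linalg.inv(K)@[u,v,1]; o=-r.T@t
    return o+d*(z-o[2])/d[2]
def proj(c,P):
    im,K,r,t=c; p=np.atleast_2d(P)@r.T+t; p=p@K.T; return p[:,:2]/p[:,2:]
E
python3 - <<'E'
from h import *
c=grab("top","top.png"); d=grab("scene","scene.png")
print(c[1],-c[2].T@c[3],-d[2].T@d[3],{k:env.state()[k] for k in("ee_pos","ee_rot","gripper_width","force")})
E
```

```text
[[437.62397386   0.         314.79741399]
 [  0.         437.62397386 203.24656654]
 [  0.           0.           1.        ]] [ 443.30713286  -37.44940541 1435.84011215] [1132.19610918 -796.58049831 1077.5876543 ] {'ee_pos': array([139.24128985, 557.41849149, 213.21949395]), 'ee_rot': array([-1.79909970e+02, -1.42014717e-03,  1.65973654e+02]), 'gripper_width': 91.3446233418966, 'force': array([ 0.07686422,  0.39929731, -0.63883966])}
```

View pics/top.png

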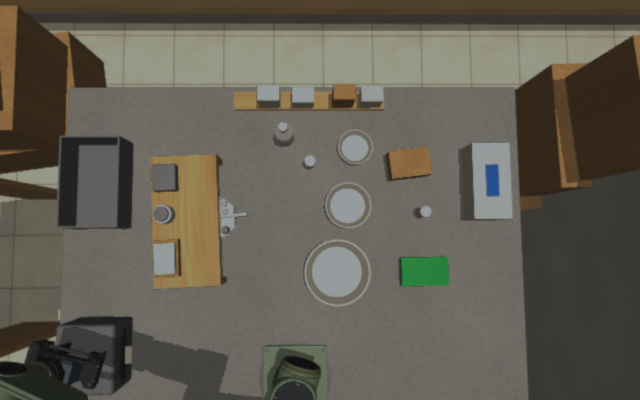

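View pics/scene.png

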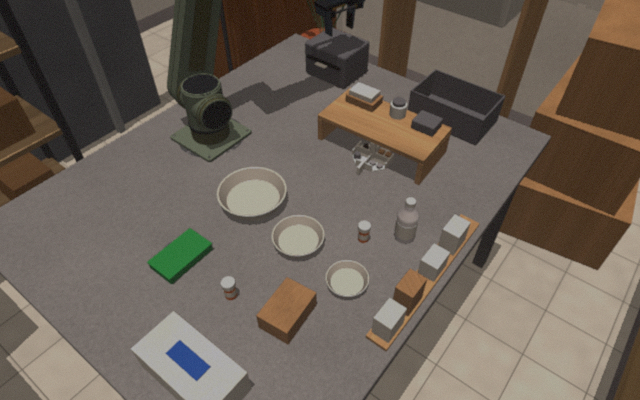

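The top picture shows three dishes: small at (355,147), middle at (348,205) and large at (337,272). The tray sits under the shelf with its tab tip near (245,215). I'll check the sizes and enlarge the tray.

```bash
python3 - <<'E'
from h import *
c=grab("top")
im=c[0]
print("shelf front corners top z105",ray(c,217,154,105),ray(c,221,285,105))
for n,l,r,y in(("small",337,373,147),("mid",325,372,205),("large",304,371,272)):
    a,b=ray(c,l,y,32),ray(c,r,y,32); print(n,(a+b)/2,np.linalg.norm(a-b)/2)
for n,u,v,z in(("tabtip",245,214.5,35),("vial",309,161,61),("sanit",283,127,150),("vial2",425,211,61)): print(n,ray(c,u,v,z))
a=cv2.resize(im[180:250,200:390],None,fx=4,fy=4,interpolation=cv2.INTER_CUBIC)
d=grab("scene")
b=cv2.resize(d[0][130:185,320:510],None,fx=4,fy=4,interpolation=cv2.INTER_CUBIC)
cv2.imwrite("pics/crop.png",np.vstack([a,b])[:,:,::-1])
E
```

```text
shelf front corners top z105 [702.57199471 233.26220102 105.        ] [305.53166551 217.44491109 105.        ]
small [ 738.1182926  -199.38306238   32.        ] 58.77223280972182
mid [ 548.74811263 -175.54392232   32.        ] 75.86972895307262
large [ 335.16751836 -137.56235086   32.        ] 106.73787856303402
tabtip [520.18833945 156.51526963  35.        ]
vial [687.49368025 -48.90780674  61.        ]
sanit [774.62615763  28.74430399 150.        ]
vial2 [ 525.99549033 -414.81580647   61.        ]
```

View pics/crop.png

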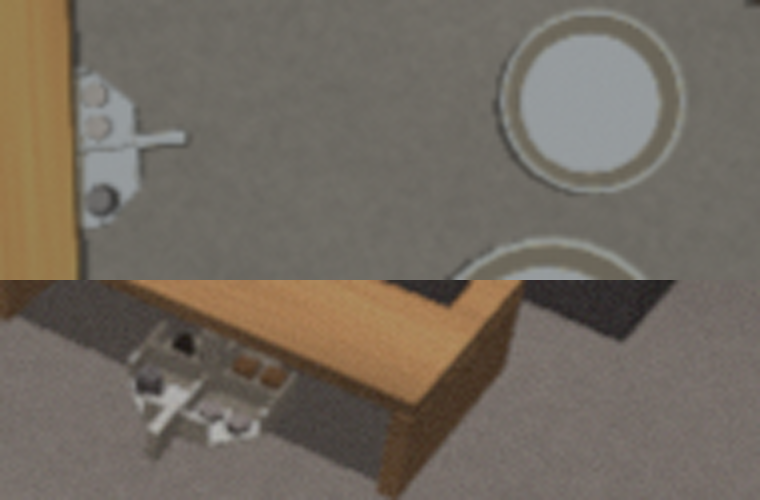

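The tray crop shows two light discs (caps) in the bay at world +x/-y, which is the tray's pn bay. The grey cup is in nn, the black stoppers in np and the cartons in pp. The middle dish measures 76 mm in radius at (548,-175), against 59 and 107 for the others. I'll go over the tab and look from close by.

```bash
cat >> h.py <<'E'
def go(p,rpy,n):
    s=env.state(); p0=np.array(s["ee_pos"]); r0=R.from_euler('xyz',s["ee_rot"],degrees=True); r1=R.from_euler('xyz',rpy,degrees=True)
    dl=r0.apply(np.array(p)-p0,inverse=True)/500; dr=(r0.inv()*r1).as_rotvec(degrees=True)/30
    print("shift(tool,500mm units)",dl.round(4),"/row",(dl/n).round(4),"turn",dr.round(4),"/row",(dr/n).round(4))
E
python3 - <<'E'
from h import *
go([525,130,260],[180,0,95],10)
print(np.array(env.grab_frame("wrist")["T_tool_cam"]).round(2))
E
```

```text
shift(tool,500mm units) [-0.9556 -0.6428 -0.0925] /row [-0.0956 -0.0643 -0.0092] turn [-1.6000e-03  1.2000e-03  2.3658e+00] /row [-2.000e-04  1.000e-04  2.366e-01]
[[   0.     -0.97   -0.25   70.88]
 [   1.      0.     -0.     -0.53]
 [   0.     -0.25    0.97 -172.16]
 [   0.      0.      0.      1.  ]]
```

Emit:
send_rows(motion=[{"tz":-0.0925,"tx":-0.02},{"tx":-0.0936,"ty":-0.0643},{"tx":-0.0936,"ty":-0.0643},{"tx":-0.0936,"ty":-0.0643},{"tx":-0.0936,"ty":-0.0643},{"tx":-0.0936,"ty":-0.0643},{"tx":-0.0936,"ty":-0.0643},{"tx":-0.0936,"ty":-0.0643},{"tx":-0.0936,"ty":-0.0643},{"tx":-0.0936,"ty":-0.0643},{"tx":-0.0936,"ty":-0.0643}])

```text
invalid input at $.motion[0]: expected keys tx, ty, tz, rx, ry, rz, gripper
```

Emit:
send_rows(motion=[{"rz":0.338},{"rz":0.338},{"rz":0.338},{"rz":0.338},{"rz":0.338},{"rz":0.338},{"rz":0.338},{},{}])

```text
invalid input at $.motion[0]: expected keys tx, ty, tz, rx, ry, rz, gripper
```

```bash
python3 - <<'E'
from h import *
c=grab("wrist","w1.png"); s=env.state(); print(s["ee_pos"],s["ee_rot"],s["time_s"])
print(c[1][0,0],proj(c,[[520,156,35],[520,225,105]]))
E
```

```text
[139.31600907 557.71335332 213.69917731] [-1.79969658e+02  2.90383234e-04  1.65975473e+02] 0.3
301.33487026373285 [[133.13837846 474.67972601]
 [149.48573987 524.61546243]]
```

View pics/w1.png

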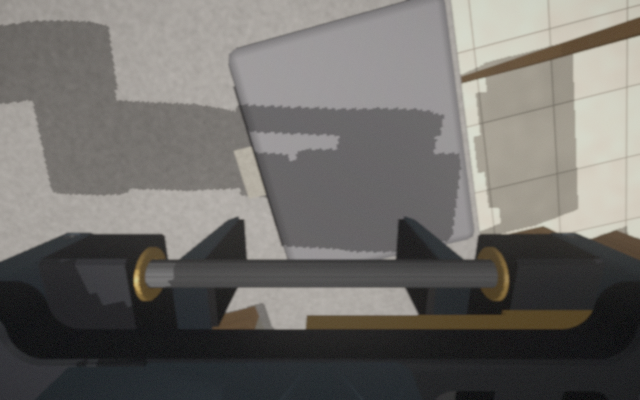

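Emit:
send_rows(motion=[{"tx":0,"ty":0,"tz":-0.0925,"rx":0,"ry":0,"rz":0,"gripper":-1},{"tx":-0.0891,"ty":-0.0711,"tz":0,"rx":0,"ry":0,"rz":0,"gripper":-1},{"tx":-0.0891,"ty":-0.0711,"tz":0,"rx":0,"ry":0,"rz":0,"gripper":-1},{"tx":-0.0891,"ty":-0.0711,"tz":0,"rx":0,"ry":0,"rz":0,"gripper":-1},{"tx":-0.0891,"ty":-0.0711,"tz":0,"rx":0,"ry":0,"rz":0,"gripper":-1},{"tx":-0.0891,"ty":-0.0711,"tz":0,"rx":0,"ry":0,"rz":0,"gripper":-1},{"tx":-0.0891,"ty":-0.0711,"tz":0,"rx":0,"ry":0,"rz":0,"gripper":-1},{"tx":-0.0891,"ty":-0.0711,"tz":0,"rx":0,"ry":0,"rz":0,"gripper":-1},{"tx":-0.0891,"ty":-0.0711,"tz":0,"rx":0,"ry":0,"rz":0,"gripper":-1},{"tx":-0.0891,"ty":-0.0711,"tz":0,"rx":0,"ry":0,"rz":0,"gripper":-1},{"tx":-0.0891,"ty":-0.0711,"tz":0,"rx":0,"ry":0,"rz":0,"gripper":-1},{"tx":-0.0891,"ty":-0.0711,"tz":0,"rx":0,"ry":0,"rz":0,"gripper":-1}])

```text
time_s: 1.8
ee_pos: [521.0, 58.1, 260.3]
ee_rot: [180.0, 0.0, 166.0]
force: [-0.1, 0.8, -0.7]
gripper_width: 91.2
gripper_force: 0.0
```

Emit:
send_rows(motion=[{"tx":0,"ty":0,"tz":0,"rx":0,"ry":0,"rz":0.338,"gripper":-1},{"tx":0,"ty":0,"tz":0,"rx":0,"ry":0,"rz":0.338,"gripper":-1},{"tx":0,"ty":0,"tz":0,"rx":0,"ry":0,"rz":0.338,"gripper":-1},{"tx":0,"ty":0,"tz":0,"rx":0,"ry":0,"rz":0.338,"gripper":-1},{"tx":0,"ty":0,"tz":0,"rx":0,"ry":0,"rz":0.338,"gripper":-1},{"tx":0,"ty":0,"tz":0,"rx":0,"ry":0,"rz":0.338,"gripper":-1},{"tx":0,"ty":0,"tz":0,"rx":0,"ry":0,"rz":0.338,"gripper":-1},{"tx":0,"ty":0,"tz":0,"rx":0,"ry":0,"rz":0,"gripper":-1},{"tx":0,"ty":0,"tz":0,"rx":0,"ry":0,"rz":0,"gripper":-1}])

```text
time_s: 2.92
ee_pos: [520.0, 59.7, 260.2]
ee_rot: [-180.0, -0.0, 95.1]
force: [-0.2, -0.5, -0.5]
gripper_width: 91.1
gripper_force: 0.0
```

```bash
python3 - <<'E'
from h import *
c=grab("wrist","w2.png"); s=env.state(); print(s["ee_pos"],s["ee_rot"],s["qpos"],s["time_s"])
print(proj(c,[[520,156,35],[520,225,105]]))
E
```

```text
[519.98659429  59.71915209 260.16562827] [-1.79998121e+02 -4.14889551e-03  9.51104372e+01] [5.28992955e+00 1.21029469e+01 9.15789059e+01 4.27606702e-03
 7.63200135e+01 1.78480967e-01] 2.975
[[328.0623685  101.4963004 ]
 [336.43176161  22.26969642]]
```

View pics/w2.png

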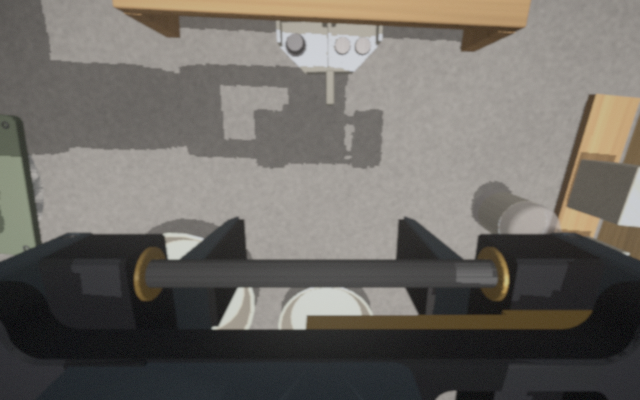

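The tab shows from tip (330,103) to base (330,70), the cup is at (295,43) and the two caps are at (343,45) and (363,46). I'll enlarge it to get the yaw.

```bash
python3 - <<'E'
from h import *
c=grab("wrist")
cv2.imwrite("pics/w2c.png",cv2.resize(c[0][15:115,260:400],None,fx=5,fy=5,interpolation=cv2.INTER_CUBIC)[:,:,::-1])
for u,v,z in((330,103,35),(330,72,35)): print(ray(c,u,v,z))
E
```

```text
[522.66347747 154.44807528  35.        ]
[519.15734223 190.43460173  35.        ]
```

View pics/w2c.png

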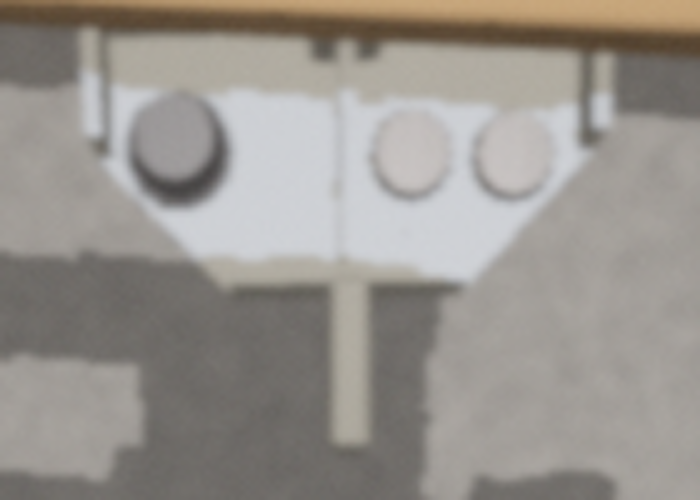

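Emit:
send_rows(motion=[{"tx":0.072,"ty":0.0073,"tz":0,"rx":0,"ry":0,"rz":0,"gripper":-1},{"tx":0.072,"ty":0.0073,"tz":0.05,"rx":0,"ry":0,"rz":0,"gripper":-1},{"tx":0.072,"ty":0.0073,"tz":0.05,"rx":0,"ry":0,"rz":0,"gripper":-1},{"tx":0,"ty":0,"tz":0.08,"rx":0,"ry":0,"rz":0,"gripper":-1},{"tx":0,"ty":0,"tz":0.08,"rx":0,"ry":0,"rz":0,"gripper":-1},{"tx":0,"ty":0,"tz":0.08,"rx":0,"ry":0,"rz":0,"gripper":-1},{"tx":0,"ty":0,"tz":0.07,"rx":0,"ry":0,"rz":0,"gripper":-1},{"tx":0,"ty":0,"tz":0.05,"rx":0,"ry":0,"rz":0,"gripper":-1},{"tx":0,"ty":0,"tz":0.0424,"rx":0,"ry":0,"rz":0,"gripper":-1},{"tx":0,"ty":0,"tz":0,"rx":0,"ry":0,"rz":0,"gripper":-1}])

```text
time_s: 4.28
ee_pos: [520.4, 167.9, 7.6]
ee_rot: [-179.8, 0.0, 95.0]
force: [-0.5, 0.5, 0.1]
gripper_width: 91.3
gripper_force: 0.0
```

```bash
python3 - <<'E'
from h import *
c=grab("wrist","w3.png"); s=env.state(); print(s["ee_pos"],s["ee_rot"],s["force"],s["time_s"])
go([521.3,168.3,9],[180,0,95.1],1)
E
```

```text
[521.40003272 168.23552775   8.76772526] [-1.79943412e+02  6.05883092e-03  9.50284113e+01] [-0.55411426  0.27630971 -0.0799495 ] 4.325
shift(tool,500mm units) [ 0.0001 -0.0002 -0.0005] /row [ 0.0001 -0.0002 -0.0005] turn [-0.0019  0.0002 -0.0024] /row [-0.0019  0.0002 -0.0024]
```

Emit:
send_rows(motion=[{"tx":0,"ty":0,"tz":0,"rx":0,"ry":0,"rz":0,"gripper":1},{"tx":0,"ty":0,"tz":0,"rx":0,"ry":0,"rz":0,"gripper":1},{"tx":0,"ty":0,"tz":0,"rx":0,"ry":0,"rz":0,"gripper":1},{"tx":0,"ty":0,"tz":0,"rx":0,"ry":0,"rz":0,"gripper":1},{"tx":0,"ty":0,"tz":0,"rx":0,"ry":0,"rz":0,"gripper":1},{"tx":0,"ty":0,"tz":0,"rx":0,"ry":0,"rz":0,"gripper":1},{"tx":0,"ty":0,"tz":0,"rx":0,"ry":0,"rz":0,"gripper":1},{"tx":0,"ty":0,"tz":0,"rx":0,"ry":0,"rz":0,"gripper":1},{"tx":0,"ty":0,"tz":0,"rx":0,"ry":0,"rz":0,"gripper":1},{"tx":0,"ty":0,"tz":0,"rx":0,"ry":0,"rz":0,"gripper":1}], grip_force=25)

```text
time_s: 5.58
ee_pos: [521.3, 168.2, 9.0]
ee_rot: [-180.0, 0.0, 95.0]
force: [-0.4, 0.4, 0.9]
gripper_width: 10.3
gripper_force: 25.0
```

Emit:
send_rows(motion=[{"tx":-0.01,"ty":0,"tz":0,"rx":0,"ry":0,"rz":0,"gripper":1},{"tx":-0.02,"ty":0,"tz":0,"rx":0,"ry":0,"rz":0,"gripper":1},{"tx":-0.03,"ty":0,"tz":0,"rx":0,"ry":0,"rz":0,"gripper":1},{"tx":-0.04,"ty":0,"tz":0,"rx":0,"ry":0,"rz":0,"gripper":1},{"tx":-0.04,"ty":0,"tz":0,"rx":0,"ry":0,"rz":0,"gripper":1},{"tx":-0.04,"ty":0,"tz":0,"rx":0,"ry":0,"rz":0,"gripper":1},{"tx":-0.04,"ty":0,"tz":0,"rx":0,"ry":0,"rz":0,"gripper":1},{"tx":-0.04,"ty":0,"tz":0,"rx":0,"ry":0,"rz":0,"gripper":1},{"tx":-0.04,"ty":0,"tz":0,"rx":0,"ry":0,"rz":0,"gripper":1},{"tx":-0.04,"ty":0,"tz":0,"rx":0,"ry":0,"rz":0,"gripper":1},{"tx":-0.03,"ty":0,"tz":0,"rx":0,"ry":0,"rz":0,"gripper":1},{"tx":-0.02,"ty":0,"tz":0,"rx":0,"ry":0,"rz":0,"gripper":1}])

```text
time_s: 7.08
ee_pos: [538.5, -26.9, 9.0]
ee_rot: [-180.0, -0.0, 95.0]
force: [-0.5, 1.5, -0.5]
gripper_width: 9.8
gripper_force: 25.0
```

Emit:
send_rows(motion=[{"tx":-0.01,"ty":0,"tz":0,"rx":0,"ry":0,"rz":0,"gripper":1},{"tx":0,"ty":0,"tz":0,"rx":0,"ry":0,"rz":0,"gripper":1},{"tx":0,"ty":0,"tz":0,"rx":0,"ry":0,"rz":0,"gripper":1},{"tx":0,"ty":0,"tz":0,"rx":0,"ry":0,"rz":0,"gripper":-1},{"tx":0,"ty":0,"tz":0,"rx":0,"ry":0,"rz":0,"gripper":-1},{"tx":0,"ty":0,"tz":0,"rx":0,"ry":0,"rz":0,"gripper":-1},{"tx":0,"ty":0,"tz":0,"rx":0,"ry":0,"rz":0,"gripper":-1},{"tx":0,"ty":0,"tz":0,"rx":0,"ry":0,"rz":0,"gripper":-1},{"tx":0,"ty":0,"tz":0,"rx":0,"ry":0,"rz":0,"gripper":-1},{"tx":0,"ty":0,"tz":0,"rx":0,"ry":0,"rz":0,"gripper":-1}])

```text
time_s: 8.32
ee_pos: [538.9, -31.0, 9.0]
ee_rot: [-180.0, -0.0, 95.0]
force: [0.6, -0.9, 0.3]
gripper_width: 77.4
gripper_force: 0.0
```

Emit:
send_rows(motion=[{"tx":0,"ty":0,"tz":-0.03,"rx":0,"ry":0,"rz":0,"gripper":-1},{"tx":0,"ty":0,"tz":-0.08,"rx":0,"ry":0,"rz":0,"gripper":-1},{"tx":0,"ty":0,"tz":-0.1,"rx":0,"ry":0,"rz":0,"gripper":-1},{"tx":0,"ty":0,"tz":-0.1,"rx":0,"ry":0,"rz":0,"gripper":-1},{"tx":-0.03,"ty":0,"tz":-0.06,"rx":0,"ry":0,"rz":0,"gripper":-1},{"tx":0,"ty":0,"tz":0,"rx":0,"ry":0,"rz":0,"gripper":-1},{"tx":0,"ty":0,"tz":0,"rx":0,"ry":0,"rz":0,"gripper":-1}])

```text
time_s: 9.2
ee_pos: [539.4, -45.6, 193.3]
ee_rot: [-179.9, -0.0, 95.0]
force: [0.1, -0.9, -0.8]
gripper_width: 91.6
gripper_force: 0.0
```

```bash
python3 - <<'E'
from h import *
c=grab("wrist"); s=env.state(); print(s["ee_pos"],s["ee_rot"],s["time_s"])
p=proj(c,[[530.8,58.6,66]])[0]; print(p)
u,v=int(p[0])-90,max(0,int(p[1])-75)
print(u,v)
cv2.imwrite("pics/w4.png",cv2.resize(c[0][v:v+150,u:u+180],None,fx=4,fy=4,interpolation=cv2.INTER_CUBIC)[:,:,::-1])
E
```

```text
[539.16774599 -45.54557884 192.75024532] [-1.79846177e+02 -4.79277073e-02  9.49970285e+01] 9.25
[321.83936537  84.77487872]
231 9
```

View pics/w4.png

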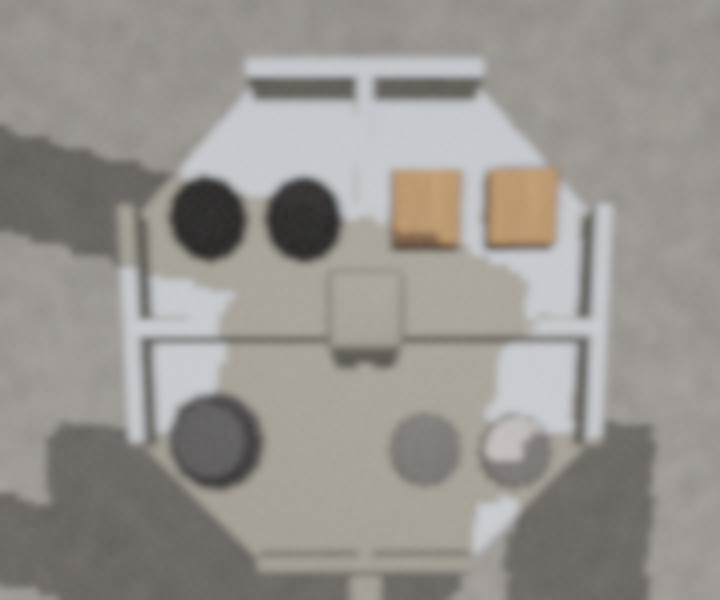

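The caps are at (425,450) and (515,450) in the pn bay, the cup is in nn, and nothing has moved. The post top is at image (322.2,86.5), within 2 mm of the prediction. Next I'll grasp the post.

Emit:
send_rows(motion=[{"tx":0.05,"ty":0.0015,"tz":0,"rx":0,"ry":0,"rz":0,"gripper":-1},{"tx":0.08,"ty":0,"tz":0,"rx":0,"ry":0,"rz":0,"gripper":-1},{"tx":0.0756,"ty":0,"tz":0,"rx":0,"ry":0,"rz":0,"gripper":-1},{"tx":0,"ty":0,"tz":0.06,"rx":0,"ry":0,"rz":0,"gripper":-1},{"tx":0,"ty":0,"tz":0.08,"rx":0,"ry":0,"rz":0,"gripper":-1},{"tx":0,"ty":0,"tz":0.08,"rx":0,"ry":0,"rz":0,"gripper":-1},{"tx":0,"ty":0,"tz":0.06,"rx":0,"ry":0,"rz":0,"gripper":-1},{"tx":0,"ty":0,"tz":0.0436,"rx":0,"ry":0,"rz":0,"gripper":-1},{"tx":0,"ty":0,"tz":0,"rx":0,"ry":0,"rz":0,"gripper":-1},{"tx":0,"ty":0,"tz":0,"rx":0,"ry":0,"rz":0,"gripper":-1}])

```text
time_s: 10.5
ee_pos: [532.1, 56.8, 32.3]
ee_rot: [-180.0, -0.0, 95.0]
force: [-0.4, -0.3, 0.0]
gripper_width: 91.3
gripper_force: 0.0
```

Emit:
send_rows(motion=[{"tx":0,"ty":0,"tz":0,"rx":0,"ry":0,"rz":0,"gripper":1},{"tx":0,"ty":0,"tz":0,"rx":0,"ry":0,"rz":0,"gripper":1},{"tx":0,"ty":0,"tz":0,"rx":0,"ry":0,"rz":0,"gripper":1},{"tx":0,"ty":0,"tz":0,"rx":0,"ry":0,"rz":0,"gripper":1},{"tx":0,"ty":0,"tz":0,"rx":0,"ry":0,"rz":0,"gripper":1},{"tx":0,"ty":0,"tz":0,"rx":0,"ry":0,"rz":0,"gripper":1},{"tx":0,"ty":0,"tz":0,"rx":0,"ry":0,"rz":0,"gripper":1},{"tx":0,"ty":0,"tz":0,"rx":0,"ry":0,"rz":0,"gripper":1},{"tx":0,"ty":0,"tz":0,"rx":0,"ry":0,"rz":0,"gripper":1},{"tx":0,"ty":0,"tz":0,"rx":0,"ry":0,"rz":0,"gripper":1}], grip_force=50)

```text
time_s: 11.75
ee_pos: [531.8, 56.5, 32.1]
ee_rot: [-180.0, -0.0, 95.0]
force: [-1.0, 0.7, -0.1]
gripper_width: 17.8
gripper_force: 50.0
```

Emit:
send_rows(motion=[{"tx":0,"ty":0,"tz":-0.01,"rx":0,"ry":0,"rz":0,"gripper":1},{"tx":0,"ty":0,"tz":-0.02,"rx":0,"ry":0,"rz":0,"gripper":1},{"tx":0,"ty":0,"tz":-0.03,"rx":0,"ry":0,"rz":0,"gripper":1},{"tx":0,"ty":0,"tz":-0.03,"rx":0,"ry":0,"rz":0,"gripper":1},{"tx":0,"ty":0,"tz":-0.02,"rx":0,"ry":0,"rz":0,"gripper":1},{"tx":0,"ty":0,"tz":-0.016,"rx":0,"ry":0,"rz":0,"gripper":1},{"tx":0,"ty":0,"tz":0,"rx":0,"ry":0,"rz":0,"gripper":1}])

```text
time_s: 12.62
ee_pos: [532.4, 56.6, 95.9]
ee_rot: [179.9, -0.0, 95.0]
force: [-0.9, 0.1, -5.4]
gripper_width: 17.6
gripper_force: 50.0
```

Emit:
send_rows(motion=[{"tx":-0.012,"ty":-0.0027,"tz":0,"rx":0,"ry":0,"rz":0,"gripper":1},{"tx":-0.024,"ty":-0.0054,"tz":0,"rx":0,"ry":0,"rz":0,"gripper":1},{"tx":-0.036,"ty":-0.0081,"tz":0,"rx":0,"ry":0,"rz":0,"gripper":1},{"tx":-0.048,"ty":-0.0108,"tz":0,"rx":0,"ry":0,"rz":0,"gripper":1},{"tx":-0.048,"ty":-0.0108,"tz":0,"rx":0,"ry":0,"rz":0,"gripper":1},{"tx":-0.048,"ty":-0.0108,"tz":0,"rx":0,"ry":0,"rz":0,"gripper":1},{"tx":-0.048,"ty":-0.0108,"tz":0,"rx":0,"ry":0,"rz":0,"gripper":1},{"tx":-0.048,"ty":-0.0108,"tz":0,"rx":0,"ry":0,"rz":0,"gripper":1},{"tx":-0.036,"ty":-0.0081,"tz":0,"rx":0,"ry":0,"rz":0,"gripper":1},{"tx":-0.024,"ty":-0.0054,"tz":0,"rx":0,"ry":0,"rz":0,"gripper":1},{"tx":-0.012,"ty":-0.0027,"tz":0,"rx":0,"ry":0,"rz":0,"gripper":1},{"tx":0,"ty":0,"tz":0,"rx":0,"ry":0,"rz":0,"gripper":1}])

```text
time_s: 14.12
ee_pos: [505.7, -138.5, 95.1]
ee_rot: [-180.0, -0.0, 95.0]
force: [-0.4, 0.4, -4.4]
gripper_width: 17.7
gripper_force: 50.0
```

```bash
python3 - <<'E'
from h import *
s=env.state(); print(s["ee_pos"],s["ee_rot"],s["qpos"],s["force"],s["gripper_width"],s["time_s"])
d=grab("scene"); t=grab("top"); u,v=[int(x) for x in proj(d,[520,-155,60])[0]]; p,q=[int(x) for x in proj(t,[520,-155,60])[0]]
a=cv2.resize(d[0][v-60:v+60,u-80:u+80],None,fx=2.5,fy=2.5,interpolation=cv2.INTER_CUBIC)
b=cv2.resize(t[0][q-60:q+60,p-80:p+80],None,fx=2.5,fy=2.5,interpolation=cv2.INTER_CUBIC)
cv2.imwrite("pics/s5.png",np.hstack([a,b])[:,:,::-1])
E
```

```text
[ 505.70964875 -138.50470334   95.12369893] [-1.79999027e+02 -2.21000500e-02  9.49710448e+01] [-1.65863527e+01  1.99532375e+01  1.06099318e+02  2.49781311e-02
  5.39564722e+01 -2.15720964e+01] [-0.3667097   0.37877589 -4.35680519] 17.68605541813961 14.125
```

View pics/s5.png

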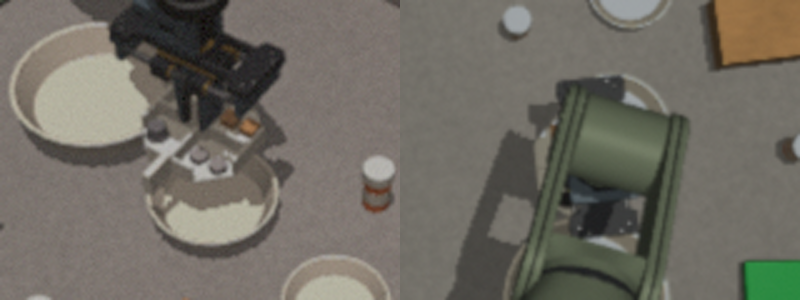

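Emit:
send_rows(motion=[{"tx":0,"ty":0,"tz":0,"rx":0.04,"ry":0.04,"rz":0,"gripper":1},{"tx":0,"ty":0,"tz":0,"rx":0.06,"ry":0.06,"rz":0,"gripper":1},{"tx":0,"ty":0,"tz":0,"rx":0.06,"ry":0.06,"rz":0,"gripper":1},{"tx":0,"ty":0,"tz":0,"rx":0.06,"ry":0.06,"rz":0,"gripper":1},{"tx":0,"ty":0,"tz":0,"rx":0.06,"ry":0.06,"rz":0,"gripper":1},{"tx":0,"ty":0,"tz":0,"rx":0.06,"ry":0.06,"rz":0,"gripper":1},{"tx":0.0012,"ty":-0.0012,"tz":-0.0044,"rx":0.06,"ry":0.06,"rz":0,"gripper":1}])

```text
time_s: 15.1
ee_pos: [506.4, -138.3, 97.4]
ee_rot: [-167.8, -12.0, 93.8]
force: [-0.0, -0.1, -5.6]
gripper_width: 17.6
gripper_force: 50.0
```

```bash
python3 - <<'E'
from h import *
s=env.state(); print(s["ee_pos"],s["ee_rot"],s["qpos"],s["force"])
r=R.from_euler('xyz',s["ee_rot"],degrees=True); print(r.apply([0,0,1]), "gap",s["ee_pos"]+r.apply([-47,47,29]),"tab",s["ee_pos"]+r.apply([-104,0,31]))
E
```

```text
[ 506.36097063 -138.32691496   97.37589106] [-167.80971134  -11.96744228   93.76447057] [-20.18624795  27.90532293  94.53387335   5.95075777  73.7034581
 -27.71490952] [-0.02495516 -0.1224717  -5.59144391]
[-0.22401053  0.18837932 -0.95620736] gap [ 548.58938558 -173.67352187   50.19137717] tab [ 506.09637384 -234.00726085   46.16845606]
```

Emit:
send_rows(motion=[{"tx":0.0012,"ty":-0.0012,"tz":-0.0044,"rx":0.06,"ry":0.06,"rz":0,"gripper":1},{"tx":0.0012,"ty":-0.0012,"tz":-0.0044,"rx":0.06,"ry":0.06,"rz":0,"gripper":1},{"tx":0.0014,"ty":-0.0014,"tz":-0.0044,"rx":0.06,"ry":0.06,"rz":0,"gripper":1},{"tx":0.0015,"ty":-0.0015,"tz":-0.0043,"rx":0.06,"ry":0.06,"rz":0,"gripper":1},{"tx":0.0017,"ty":-0.0017,"tz":-0.0042,"rx":0.06,"ry":0.06,"rz":0,"gripper":1},{"tx":0.0018,"ty":-0.0018,"tz":-0.004,"rx":0.06,"ry":0.06,"rz":0,"gripper":1},{"tx":0.002,"ty":-0.002,"tz":-0.004,"rx":0.06,"ry":0.06,"rz":0,"gripper":1},{"tx":0.002,"ty":-0.002,"tz":-0.004,"rx":0.06,"ry":0.06,"rz":0,"gripper":1},{"tx":0.002,"ty":-0.002,"tz":-0.004,"rx":0.06,"ry":0.06,"rz":0,"gripper":1},{"tx":0,"ty":0,"tz":0,"rx":0,"ry":0,"rz":0,"gripper":1},{"tx":0,"ty":0,"tz":0,"rx":0,"ry":0,"rz":0,"gripper":1},{"tx":0,"ty":0,"tz":0,"rx":0,"ry":0,"rz":0,"gripper":1}])

```text
time_s: 16.6
ee_pos: [505.2, -137.8, 119.3]
ee_rot: [-149.5, -26.9, 87.5]
force: [1.8, -0.1, -5.8]
gripper_width: 18.1
gripper_force: 50.0
```

```bash
python3 - <<'E'
from h import *
s=env.state(); print(s["ee_pos"],s["ee_rot"],s["qpos"],s["force"],s["time_s"])
r=R.from_euler('xyz',s["ee_rot"],degrees=True); print(r.apply([0,0,1]), "gap",s["ee_pos"]+r.apply([-47,47,29]))
d=grab("scene"); w=grab("wrist"); u,v=[int(x) for x in proj(d,[520,-155,60])[0]]
a=cv2.resize(d[0][v-60:v+60,u-80:u+80],None,fx=2.5,fy=2.5,interpolation=cv2.INTER_CUBIC)
b=cv2.resize(w[0],(400,300))
cv2.imwrite("pics/s6.png",np.hstack([a,b])[:,:,::-1])
E
```

```text
[ 505.16194032 -137.7858985   119.34204035] [-149.5000925   -26.93520981   87.5467773 ] [-23.30329178  38.88627862  80.04274532  10.75806167  99.50436465
 -30.24859986] [ 1.83049467 -0.0988479  -5.79341085] 16.6
[-0.49036537  0.4116702  -0.76815978] gap [ 530.06981996 -158.64822175   54.50870786]
```

View pics/s6.png

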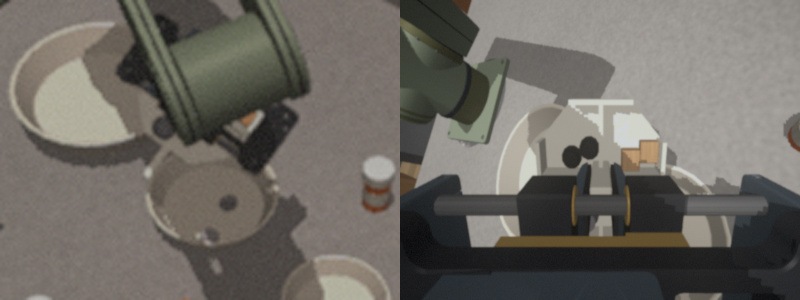

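Both caps lie in the middle dish, at (228,202) and (212,235). The stoppers and cartons are still in the tray. I'll level the tray, then carry it back.

Emit:
send_rows(motion=[{"tx":0,"ty":0,"tz":0,"rx":-0.04,"ry":-0.04,"rz":0,"gripper":1},{"tx":0,"ty":0,"tz":0,"rx":-0.08,"ry":-0.08,"rz":0,"gripper":1},{"tx":0,"ty":0,"tz":0,"rx":-0.1,"ry":-0.1,"rz":0,"gripper":1},{"tx":0,"ty":0,"tz":0,"rx":-0.1,"ry":-0.1,"rz":0,"gripper":1},{"tx":0,"ty":0,"tz":0,"rx":-0.1,"ry":-0.1,"rz":0,"gripper":1},{"tx":0,"ty":0,"tz":0,"rx":-0.1,"ry":-0.1,"rz":0,"gripper":1},{"tx":0,"ty":0,"tz":0,"rx":-0.1,"ry":-0.1,"rz":0,"gripper":1},{"tx":0,"ty":0,"tz":0,"rx":-0.1,"ry":-0.1,"rz":0,"gripper":1},{"tx":0,"ty":0,"tz":0,"rx":-0.1,"ry":-0.1,"rz":0,"gripper":1},{"tx":0,"ty":0,"tz":0,"rx":-0.08,"ry":-0.08,"rz":0,"gripper":1},{"tx":0,"ty":0,"tz":0,"rx":-0.04,"ry":-0.04,"rz":0,"gripper":1},{"tx":0,"ty":0,"tz":0,"rx":0,"ry":0,"rz":0,"gripper":1}])

```text
time_s: 18.2
ee_pos: [504.1, -137.3, 119.4]
ee_rot: [-179.9, -0.0, 95.0]
force: [-0.2, 0.0, -4.7]
gripper_width: 17.4
gripper_force: 50.0
```

```bash
python3 - <<'E'
from h import *
s=env.state(); print(s["ee_pos"],s["ee_rot"])
go([530,50,118],[180,0,95],32)
E
```

```text
[ 504.06915741 -137.28578884  119.376855  ] [-1.79942969e+02 -4.58357544e-02  9.50135357e+01]
shift(tool,500mm units) [0.3686 0.0844 0.003 ] /row [0.0115 0.0026 0.0001] turn [-0.0019 -0.0015  0.0005] /row [-0.0001 -0.      0.    ]
```

Emit:
send_rows(motion=[{"tx":0.0115,"ty":0.0026,"tz":0,"rx":0,"ry":0,"rz":0,"gripper":1},{"tx":0.023,"ty":0.0052,"tz":0,"rx":0,"ry":0,"rz":0,"gripper":1},{"tx":0.0345,"ty":0.0078,"tz":0,"rx":0,"ry":0,"rz":0,"gripper":1},{"tx":0.046,"ty":0.0104,"tz":0,"rx":0,"ry":0,"rz":0,"gripper":1},{"tx":0.046,"ty":0.0104,"tz":0,"rx":0,"ry":0,"rz":0,"gripper":1},{"tx":0.046,"ty":0.0104,"tz":0,"rx":0,"ry":0,"rz":0,"gripper":1},{"tx":0.046,"ty":0.0104,"tz":0,"rx":0,"ry":0,"rz":0,"gripper":1},{"tx":0.046,"ty":0.0104,"tz":0,"rx":0,"ry":0,"rz":0,"gripper":1},{"tx":0.0345,"ty":0.0078,"tz":0,"rx":0,"ry":0,"rz":0,"gripper":1},{"tx":0.023,"ty":0.0052,"tz":0,"rx":0,"ry":0,"rz":0,"gripper":1},{"tx":0.0115,"ty":0.0026,"tz":0,"rx":0,"ry":0,"rz":0,"gripper":1},{"tx":0,"ty":0,"tz":0,"rx":0,"ry":0,"rz":0,"gripper":1}])

```text
time_s: 19.7
ee_pos: [530.4, 49.1, 119.2]
ee_rot: [-180.0, 0.0, 95.0]
force: [-1.0, 0.1, -4.9]
gripper_width: 17.8
gripper_force: 50.0
```

Emit:
send_rows(motion=[{"tx":0,"ty":0,"tz":0.012,"rx":0,"ry":0,"rz":0,"gripper":1},{"tx":0,"ty":0,"tz":0.024,"rx":0,"ry":0,"rz":0,"gripper":1},{"tx":0,"ty":0,"tz":0.034,"rx":0,"ry":0,"rz":0,"gripper":1},{"tx":0,"ty":0,"tz":0.034,"rx":0,"ry":0,"rz":0,"gripper":1},{"tx":0,"ty":0,"tz":0.026,"rx":0,"ry":0,"rz":0,"gripper":1},{"tx":0,"ty":0,"tz":0.018,"rx":0,"ry":0,"rz":0,"gripper":1},{"tx":0,"ty":0,"tz":0.012,"rx":0,"ry":0,"rz":0,"gripper":1},{"tx":0,"ty":0,"tz":0.008,"rx":0,"ry":0,"rz":0,"gripper":1},{"tx":0,"ty":0,"tz":0.004,"rx":0,"ry":0,"rz":0,"gripper":1},{"tx":0,"ty":0,"tz":0,"rx":0,"ry":0,"rz":0,"gripper":1},{"tx":0,"ty":0,"tz":0,"rx":0,"ry":0,"rz":0,"gripper":1}])

```text
time_s: 21.08
ee_pos: [530.7, 49.1, 33.5]
ee_rot: [180.0, -0.0, 95.0]
force: [-0.3, -0.5, -5.7]
gripper_width: 17.8
gripper_force: 50.0
```

Still hanging, so I'll lower it in small steps until it is on the table.

Emit:
send_rows(motion=[{"tx":0,"ty":0,"tz":0.0014,"rx":0,"ry":0,"rz":0,"gripper":1},{"tx":0,"ty":0,"tz":0,"rx":0,"ry":0,"rz":0,"gripper":1},{"tx":0,"ty":0,"tz":0.0014,"rx":0,"ry":0,"rz":0,"gripper":1},{"tx":0,"ty":0,"tz":0,"rx":0,"ry":0,"rz":0,"gripper":1},{"tx":0,"ty":0,"tz":0,"rx":0,"ry":0,"rz":0,"gripper":1}])

```text
time_s: 21.7
ee_pos: [530.5, 49.1, 32.1]
ee_rot: [180.0, -0.0, 95.0]
force: [-1.1, 0.4, -0.1]
gripper_width: 18.1
gripper_force: 50.0
```

On the table (force back to 0). I'll release, rise and look.

Emit:
send_rows(motion=[{"tx":0,"ty":0,"tz":0,"rx":0,"ry":0,"rz":0,"gripper":-1},{"tx":0,"ty":0,"tz":0,"rx":0,"ry":0,"rz":0,"gripper":-1},{"tx":0,"ty":0,"tz":0,"rx":0,"ry":0,"rz":0,"gripper":-1},{"tx":0,"ty":0,"tz":0,"rx":0,"ry":0,"rz":0,"gripper":-1},{"tx":0,"ty":0,"tz":0,"rx":0,"ry":0,"rz":0,"gripper":-1},{"tx":0,"ty":0,"tz":0,"rx":0,"ry":0,"rz":0,"gripper":-1},{"tx":0,"ty":0,"tz":-0.04,"rx":0,"ry":0,"rz":0,"gripper":-1},{"tx":0,"ty":0,"tz":-0.08,"rx":0,"ry":0,"rz":0,"gripper":-1},{"tx":0,"ty":0,"tz":-0.1,"rx":0,"ry":0,"rz":0,"gripper":-1},{"tx":0,"ty":0,"tz":-0.1,"rx":0,"ry":0,"rz":0,"gripper":-1},{"tx":0,"ty":0,"tz":-0.1,"rx":0,"ry":0,"rz":0,"gripper":-1}])

```text
time_s: 23.08
ee_pos: [530.1, 49.0, 243.4]
ee_rot: [180.0, -0.0, 95.0]
force: [0.8, 0.4, 0.0]
gripper_width: 91.1
gripper_force: 0.0
```

Emit:
send_rows(motion=[{"tx":0,"ty":-0.1,"tz":0,"rx":0,"ry":0,"rz":0,"gripper":-1},{"tx":0,"ty":-0.1,"tz":0,"rx":0,"ry":0,"rz":0,"gripper":-1},{"tx":0,"ty":-0.1,"tz":0,"rx":0,"ry":0,"rz":0,"gripper":-1},{"tx":0,"ty":0,"tz":0,"rx":0,"ry":0,"rz":0,"gripper":-1},{"tx":0,"ty":0,"tz":0,"rx":0,"ry":0,"rz":0,"gripper":-1},{"tx":0,"ty":0,"tz":0,"rx":0,"ry":0,"rz":0,"gripper":-1}])

```text
time_s: 23.82
ee_pos: [382.1, 36.1, 241.8]
ee_rot: [180.0, -0.0, 95.0]
force: [-0.4, -0.1, -0.3]
gripper_width: 91.0
gripper_force: 0.0
```

```bash
python3 - <<'E'
from h import *
s=env.state(); print(s["ee_pos"],s["force"],s["time_s"])
t=grab("top"); d=grab("scene")
a=cv2.resize(t[0][165:245,220:380],(800,400-100),interpolation=cv2.INTER_CUBIC)
u,v=[int(x) for x in proj(d,[535,-60,20])[0]]
b=cv2.resize(d[0][v-50:v+50,u-133:u+133],(800,300),interpolation=cv2.INTER_CUBIC)
cv2.imwrite("pics/f.png",np.vstack([a,b])[:,:,::-1])
y=205; g=t[0][y].astype(int).sum(1)
E
```

```text
[382.13325484  36.07635432 241.8006541 ] [-0.37010439 -0.05824903 -0.2997467 ] 23.825
```

View pics/f.png

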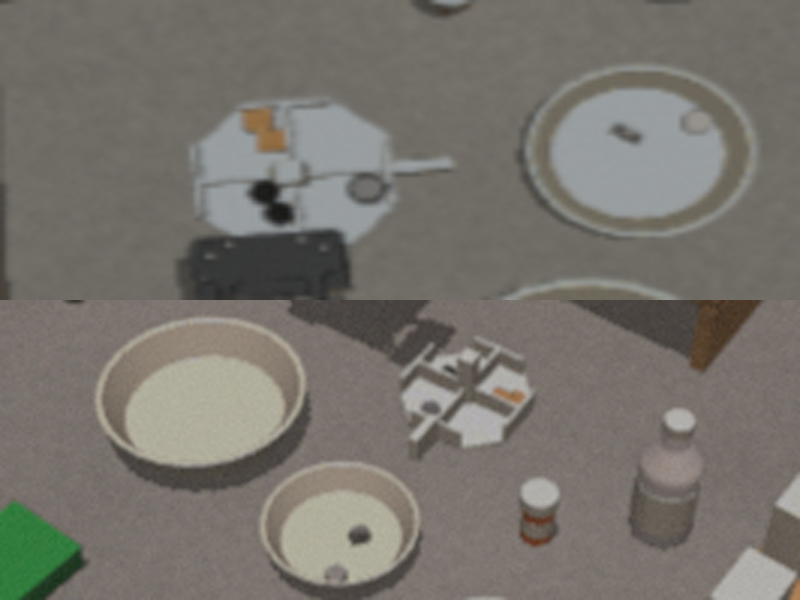

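The final picture shows both caps in the middle dish at (625,133) and (697,122). The tray stands flat with both cartons, both stoppers and the cup, and its caps bay is empty.

```bash
python3 -c "
from workcell import env
print(env.job_done())"
```

```text
the job is handed in; nothing more can be done
None
```

I drew the tray clear of the shelf and tipped both caps into the middle dish. I then set it back down flat with the cartons, stoppers and cup still in it, and handed the job in at about 24 s. The hand-in call returned no verdict.

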